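Pull the condenser filter of the van's cool box

TASK

Pull the cool box's condenser filter for inspection: first turn the rotary main switch fully off (anticlockwise), then swing the filter flap open until it stands upright or beyond, and leave both like that. Draw the filter up out of its slot and finish still holding it in the gripper, upright and still, over the middle of the empty steel pan and clear above its rim, so that its dust falls there. Do not shift the pans, the desserts or the shaker.

Things in the scene. Friction and masses are not known exactly. Their poses are not given: they have to be found in the camera images.
- switch (a joint): Rotary main switch on top of the cool box's compressor housing (the low part of the box): angle in rad, 0 = on, 1.047 (60 degrees) = off; it grows anticlockwise seen from above. Stops at both ends; an over-centre spring holds it in either end and snaps it into the nearer one (about 0.12 N m to turn it). It starts on.
- switch_grip (a point): The switch's black grip bar, upright on a metal disc of 46 mm diameter: 46 mm long along this point's x, 12 mm thick along y. This point lies on the turning axis: the bar's top is 13 mm above it, the disc's top 16 mm below, the grey 62 mm square plate 24 mm below, the deck 30 mm below. The point turns with the switch; z up; when off its x is parallel to the cool box's x.
- flap (a joint): Hood-shaped filter flap on the deck: angle in rad, 0 = shut, 1.57 = top panel upright, 1.92 = stop, leaning back towards the cool box's +x. Stiff hinge: it stays at any angle it is left at (about 2 N at its handle to move it).
- flap_hinge (a point): Middle of the flap's hinge axis (this point's y), fixed on the cool box and with its axes, 37 mm above the deck. Shut, the hood-shaped flap reaches 135 mm from here towards -x, is 190 mm wide along y, its top panel 3 mm above this point, with skirts 36 mm deep below its front and side edges (3 mm sheet).
- flap_handle (a point): Middle of the flap's steel handle: a round bar, 10 mm diameter, 90 mm long along the hinge axis, on two end posts, bar centre 28 mm off the top panel. Moves with the flap; shut, it lies 119 mm in -x and 31 mm in +z from flap_hinge.
- filter_center (a point): Condenser filter: a plate 150 mm wide (y), 10 mm thick (x), 104 mm tall (z up), 110 to 220 g; this point at its centre. A pull tab 40 mm wide (y), 10 mm thick, 28 mm tall stands on the middle of its top edge, tab centre 66 mm above this point. It stands loose (2 mm play) in a slot 100 mm deep; its top edge is 4 mm above the deck. The flap hides it at the start.
- empty_pan_center (a point): Empty quarter-size steel pan, outside 162 mm along its x by 265 mm along its y, 40 mm deep; this point is at the middle of its mouth, level with the rim, 40 mm above the floor of the van. It stands loose. It and the dessert pan may change places.
- dessert_pan_center (a point): A like steel pan with two desserts in it; this point is at the middle of its mouth, 40 mm above the van floor.
- dessert0_center (a point): Lidded dessert cup, 72 mm diameter, 59 mm tall, loose in the dessert pan; point half-way up.
- dessert1_center (a point): The second dessert cup, alike.
- coolbox: Compressor cool box, fixed. Origin under the middle of its low compressor housing: 360 mm (x) by 230 mm (y), deck 135 mm above the van floor, z up. Towards -y stands the 360 by 360 mm insulated chest, 260 mm high. At y 0 along the deck: switch axis x -120 mm, filter slot (along y) x +20 mm, flap hinge x +100 mm; a rail 26 mm thick and 36 mm tall stands behind the hinge.
- shaker_center (a point): Steel sugar shaker with a side handle, 70 mm diameter, 96 mm tall, standing loose beyond the pans; point half-way up.

How it is judged (in metres and radians):
On the way, in this order (a step that is already met when the one before it is completed fails the run):
1. the main switch is off, before the flap is lifted (value of joint switch above 0.9 rad and value of joint flap below 0.15 rad), for 0.2 s.
2. the flap stands open, upright or beyond, with the filter still in its slot (value of joint flap above 1.4 rad), for 0.2 s.
3. the filter is drawn up out of its slot, held by the fingers (height (world z) of filter_center above 0.187 m and contact force between filter and the fingers above 1 N), for 0.1 s.
At the end, for the whole second after the job is handed in: Switch within 0.15 rad of off; flap open over 1.4 rad; filter held by the fingers, at rest (under 30 mm/s), upright to 0.2 rad, its centre within 45 mm sideways of the empty pan's, its lower edge 15 mm or more above the rim, touching neither pan nor cool box (value of joint switch above 0.9 rad and value of joint flap above 1.4 rad and horizontal distance between filter_center and empty_pan_center below 0.045 m and height (world z) of filter_center above 0.107 m and angle between filter_center's own z axis and vertical below 0.2 rad and linear speed of filter below 0.03 m/s and contact force between filter and the fingers above 1 N and contact force between filter and coolbox below 0.2 N and contact force between filter and empty_pan below 0.2 N); the arm keeps its last pose, push and grip.
It fails at once if the flap is lifted while the main switch is not off (value of joint flap above 0.2 rad and value of joint switch below 0.75 rad).
It fails at once if a pan, a dessert or the shaker is shifted by more than 25 mm (distance of any of empty_pan_center, dessert_pan_center, dessert0_center, dessert1_center, shaker_center from where it was at the start of the episode above 0.025 m).
It also fails if it takes over 69 s, if anything falls off the work surface, if the arm or the gripper's body presses on something with over 40 N, if the wrist force passes 120 N, or if a joint passes its speed limit or range.

ROBOT

A 6-joint arm with a two-finger parallel gripper is mounted at the origin on the work surface. World frame = base frame: x ahead of the robot, y to its left, z up, the work surface at z = 0. Lengths are in mm, angles in rad, forces in N, time in s.
With the tool pointing down it reaches from about 275 to 825 mm from the base axis. Payload 5.2 kg.
Tool frame: the origin (TCP) lies at the very end of the fingers, on their centre line; the grasp point (between the pads) lies 19 mm behind it; z points along the fingers, y is the direction in which the jaws open and shut (so a half turn about z gives the same grasp; the last joint's range is limited). The gripper opens to 93 mm and grips with 3 to 60 N. Pads are 15 mm wide; open, the fingers measure 128 mm over their backs; the gripper's body (75 mm by 188 mm) begins 65 mm behind the grasp point.
Start: joints at [-1.523, 0.259, 1.535, -0, 1.348, -0.203], TCP at [136.519, -532.792, 179.653] pointing down, gripper open.
Joint ranges: [-3.14, 3.14], [-0.91, 2.08], [0.19, 2.58], [-1.22, 4.36], [0.22, 2.71], [-3.12, 3.12]. Speed limits (rad/s): [2.57, 2.57, 3.14, 3.14, 3.14, 3.14].

INTERFACE

Orientations are given as [roll, pitch, yaw] about the fixed x, y, z axes, in that order (R = Rz(yaw) Ry(pitch) Rx(roll)).
In Python, from bench import robot gives the robot as it stands. The module is installed in compiled form; this text tells all that it offers. Calls block until the motion is done:
- robot.move_ptp(position, orientation): joint-space move of the TCP to a pose.
- robot.move_linear(position, ori=None, speed=150, f_stop=None): straight line of the TCP; ori=None keeps the orientation; speed is the mean speed in mm/s. With f_stop (N) it stops when the force on the tool has changed by that much, and returns True; else False.
- robot.move_j(angles): joint-space move.
- robot.move_gripper(opening): opening from 0.0 (shut) to 1.0 (fully open); the grip force is fixed at half the most; returns when the fingers have stopped.
- robot.sleep(seconds).
- robot.inverse_kinematics(position, orientation): joint angles nearest the present ones, or None.
- robot.get_image(name): name is "scene" or "top" or "wrist"; returns a dict with "img" (384x512x3 uint8, blue, green, red), "fovy" (degrees; the focal length in pixels is half the picture's height over the tangent of half this angle, whatever the lens; pixels are square), "cx", "cy" (the principal point, pixels), "eye" and "orientation" of the camera in the world. Camera axes: x right, y down, z forward; pixel columns grow to the right and rows downward; lengths in mm; the calibration is good to about 2 mm. A picture is of the moment at which its call begins. There is no depth.
A pose or a line that the arm cannot do raises robot.MotionError and nothing moves.
- robot.hand_in(): hands the job in, once; it reports no verdict.
Readings, each from a call of its own:
- robot.current_t(): time.
- robot.current_qpos(): joint angles.
- robot.current_joint_vel(): joint speeds.
- robot.current_joint_efforts(): joint torques, N m.
- robot.current_tcp_pos(): TCP position.
- robot.current_eef_rot(): TCP orientation.
- robot.current_contact_force(): force on the tool from outside, world axes, zero at the start.
- robot.current_ft_torque(): the same for the moment, N m.
- robot.current_gripper_width(): opening from 0.0 (shut) to 1.0 (fully open).
Only numpy, scipy, OpenCV 4.12 (cv2) and the standard library are available. Lean on these libraries where they do the work, as an engineer would, in place of code of your own. Each camera call takes 0.05 s, during which the arm holds its last target.

## Working session

There is one attempt and no reset: what is moved stays moved. The work goes in short steps, each a Python script; the robot and the scene stay as the last script left them, time stands still between calls to the robot, and variables do not carry over. Pictures are saved under pics/ and viewed, and the job is handed in when it is done.

```bash
mkdir -p pics
cat > h.py <<'E'
import numpy as np, cv2
from bench import robot
from scipy.spatial.transform import Rotation as R
def K(c):
    f=c["img"].shape[0]/2/np.tan(np.radians(c["fovy"])/2); return f
def cam(name,fn):
    c=robot.get_image(name); cv2.imwrite("pics/"+fn+".png",c["img"])
    o=np.array(c["orientation"],float)
    np.savez("pics/"+fn+".npz",f=K(c),cx=c["cx"],cy=c["cy"],eye=c["eye"],ori=o)
    return c
def load(fn):
    d=np.load("pics/"+fn+".npz"); o=d["ori"]
    M=o if o.shape==(3,3) else R.from_euler("xyz",o).as_matrix()
    return float(d["f"]),float(d["cx"]),float(d["cy"]),d["eye"],M
def ray(fn,u,v):
    f,cx,cy,e,M=load(fn); d=M@np.array([(u-cx)/f,(v-cy)/f,1]); return e,d/np.linalg.norm(d)
def onz(fn,u,v,z):
    e,d=ray(fn,u,v); return e+d*(z-e[2])/d[2]
def proj(fn,p):
    f,cx,cy,e,M=load(fn); q=M.T@(np.array(p)-e); return np.array([cx+f*q[0]/q[2],cy+f*q[1]/q[2]])
def tri(obs):
    A=0;b=0
    for fn,u,v in obs:
        e,d=ray(fn,u,v); P=np.eye(3)-np.outer(d,d); A=A+P; b=b+P@e
    p=np.linalg.solve(A,b); return p,[float(np.linalg.norm((np.eye(3)-np.outer(ray(*o)[1],ray(*o)[1]))@(p-ray(*o)[0]))) for o in obs]
E
python3 - <<'E'
from h import *
for n in("scene","top","wrist"):
    c=cam(n,n+"0"); print(n,c["fovy"],c["cx"],c["cy"],c["eye"],c["orientation"])
print(robot.current_t(),robot.current_eef_rot())
E
```

```text
scene 46.76815129499058 253.54667868033548 194.93396577606745 [1177.5825798   151.18622615  752.36996285] [-2.32617514  0.00643595  1.58010049]
top 50.333410830797085 254.8612379408675 187.9756351666141 [ 359.59243206  152.65244304 1140.68246556] [-2.96773115 -0.03802275 -1.55201946]
wrist 61.45306648114751 254.24962096726796 190.73885222933467 [ 210.13530557 -513.33577067  383.56199622] [ 2.86505556e+00  1.68525284e-03 -1.32082812e+00]
0.15 [-3.14021510e+00 -3.01836453e-04  2.50862120e-01]
```

View pics/scene0.png

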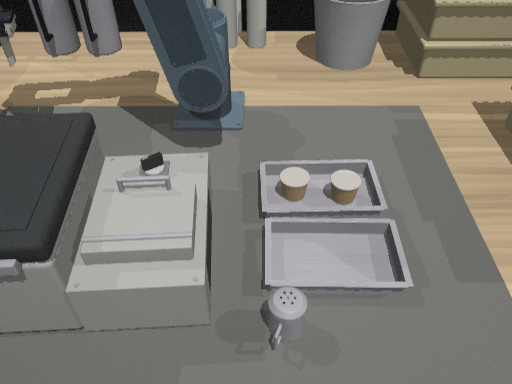

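View pics/top0.png

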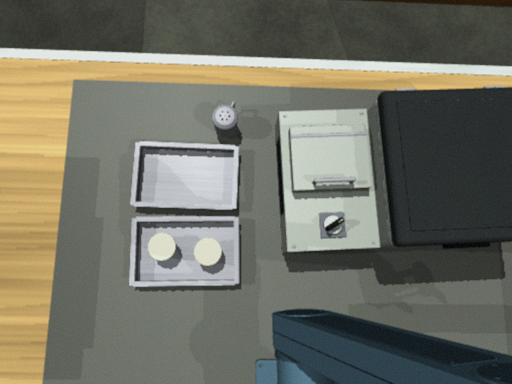

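View pics/wrist0.png

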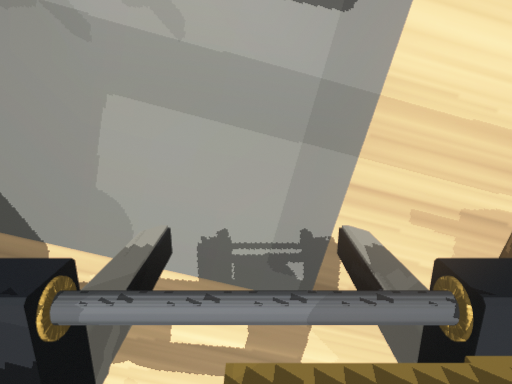

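The scene view shows the cool box on the left (switch about (152,163), flap handle about (145,182)). The empty pan is the nearer one (335,255), the dessert pan is behind it, and the shaker is at (287,310). In the top view the switch is at (333,224), the handle at (334,182) and the empty pan at about (187,176). I'll enlarge these for accurate corner positions.

Run:
```python
from h import *
a=cv2.imread("pics/top0.png")[95:265,265:395]; cv2.imwrite("pics/topz.png",cv2.resize(a,None,fx=3.5,fy=3.5,interpolation=cv2.INTER_CUBIC))
a=cv2.imread("pics/scene0.png")[140:330,70:225]; cv2.imwrite("pics/scz.png",cv2.resize(a,None,fx=3.1,fy=3.1,interpolation=cv2.INTER_CUBIC))
a=cv2.imread("pics/top0.png")[90:300,120:250]; cv2.imwrite("pics/topp.png",cv2.resize(a,None,fx=2.8,fy=2.8,interpolation=cv2.INTER_CUBIC))
for n,u,v,z in [("sw",333,224,178),("handle",334,182,203),("pan",187,176,40),("despan",186,252,40),("d0",161,247,70),("d1",208,252,70),("shaker",224,117,96)]: print(n,onz("top0",u,v,z).round())
```

```text
sw [447. -68. 178.]
handle [544. -66. 203.]
pan [582. 301.  40.]
despan [377. 294.  40.]
d0 [388. 354.  70.]
d1 [378. 233.  70.]
shaker [734. 202.  96.]
```

View pics/topz.png

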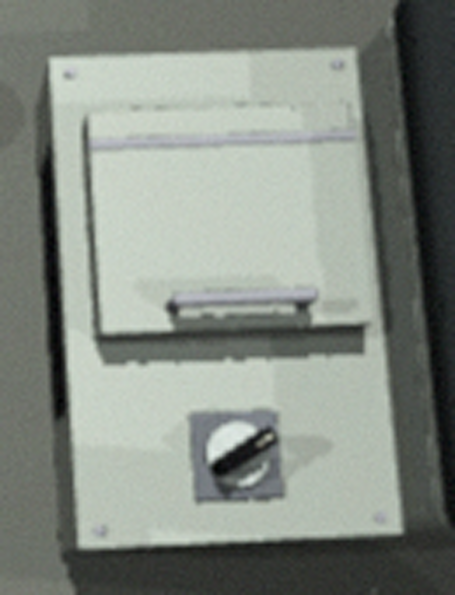

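View pics/scz.png

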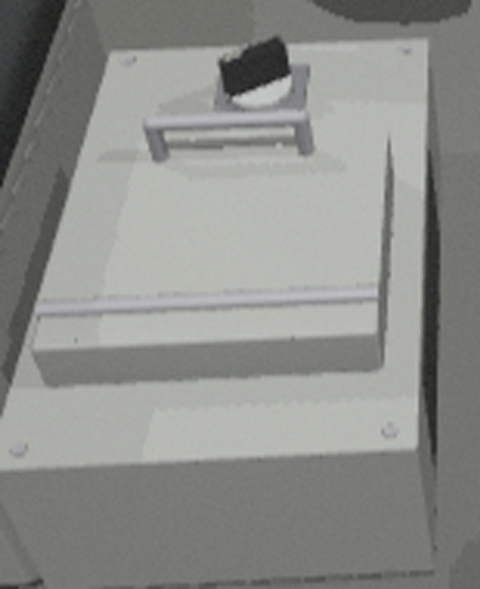

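View pics/topp.png

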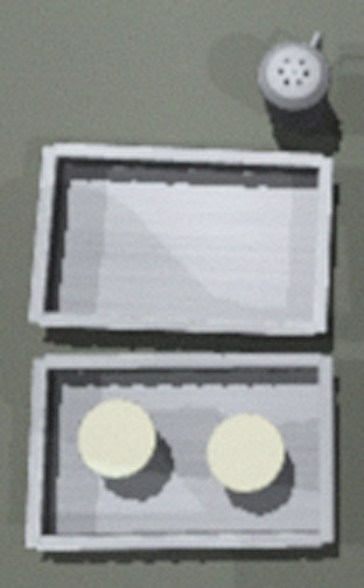

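Run:
```python
from h import *
from scipy.optimize import least_squares
T=lambda u,v:("top0",265+u/3.5-.36,95+v/3.5-.36); S=lambda u,v:("scene0",70+u/3.1-.34,140+v/3.1-.34)
prs={"scrFarL":[T(70,75),S(390,431)],"scrFarR":[T(338,64),S(18,449)],"scrNearR":[T(380,517),S(128,59)],"scrNearL":[T(99,531),S(405,49)],
"cFL":[T(50,58),S(417,450)],"cNL":[T(75,549),S(428,40)],"cNR":[T(402,534),S(110,52)],
"handL":[T(172,303),S(306,120)],"handR":[T(315,294),S(150,124)],
"flapNL":[T(99,334),S(390,133)],"bartop":[T(242,452),S(256,67)],"rodL":[T(92,144),S(378,293)],"rodR":[T(355,134),S(38,308)]}
P={}
for k,o in prs.items():
    p,r=tri(o); P[k]=p; print(k,p.round(1),np.round(r,1))
mod={"cFL":(180,115),"cFR":(180,-115),"cNL":(-180,115),"cNR":(-180,-115)}
obs=[("cFL",T(50,58)),("cFL",S(417,450)),("cFR",T(357,48)),("cFR",S(0,470)),("cNL",T(75,549)),("cNL",S(428,40)),("cNR",T(402,534)),("cNR",S(110,52))]
def f(q):
    c,s=np.cos(q[2]),np.sin(q[2]);o=[]
    for n,(fn,u,v) in obs:
        x,y=mod[n]; o+=list(proj(fn,[q[0]+c*x-s*y,q[1]+s*x+c*y,q[3]])-[u,v])
    return o
for sub in (None,"top0","scene0"):
    o2=obs
    r=least_squares(f,[560,-60,0,135]); print(r.x.round(3),np.round(r.fun,1)); break
x,y,yaw,z=r.x
c,s=np.cos(yaw),np.sin(yaw)
for n,X,Z in [("switch",-120,165),("slot",20,139),("hinge",100,172),("handle",-19,203)]: print(n,(x+c*X).round(1),(y+s*X).round(1),Z)
Q=lambda u,v:("top0",120+u/2.8-.36,90+v/2.8-.36)
for nm,cs in [("empty",[(43,146),(331,155),(326,333),(30,324)]),("dess",[(35,356),(331,354),(334,541),(27,548)])]:
    pts=np.array([onz(*Q(*k),40) for k in cs]); print(nm,pts.mean(0).round(1),pts.round(0).tolist(),[np.linalg.norm(pts[i]-pts[i-1]).round() for i in range(4)])
e,d=0,0
```

```text
scrFarL [728.2  44.3 134. ] [0.3 0.3]
scrFarR [ 742.4 -155.4  136.1] [0.6 0.6]
scrNearR [ 408.  -176.5  137.4] [0.1 0.1]
scrNearL [394.4  21.3 135.8] [0.6 0.6]
cFL [740.8  59.8 134.3] [0.8 0.8]
cNL [381.7  37.3 134.1] [1.2 1.2]
cNR [ 396.6 -192.8  134.7] [0.1 0.1]
handL [545.4 -19.2 199.7] [0.4 0.4]
handR [ 553.1 -114.   203.3] [1.3 1.3]
flapNL [527.5  27.2 173.2] [0.1 0.1]
bartop [449.2 -73.2 163.5] [0.1 0.1]
rodL [663.1  33.7 173.9] [1.2 1.2]
rodR [ 675.7 -153.8  174.9] [1. 1.]
[ 5.67758e+02 -6.49760e+01  6.90000e-02  1.33505e+02] [-1.3  0.6  1.1 -0.4 -1.6  0.4 -3.6  0.6  0.4  0.6  0.6 -0.1 -0.4  0.2
  0.5  0.3]
switch 448.0 -73.3 165
slot 587.7 -63.6 139
hinge 667.5 -58.0 172
handle 548.8 -66.3 203
empty [585.7 306.   40. ] [[675.0, 448.0, 40.0], [674.0, 164.0, 40.0], [496.0, 164.0, 40.0], [498.0, 448.0, 40.0]] [np.float64(177.0), np.float64(284.0), np.float64(178.0), np.float64(284.0)]
dess [382.9 296.9  40. ] [[467.0, 441.0, 40.0], [476.0, 159.0, 40.0], [300.0, 152.0, 40.0], [289.0, 436.0, 40.0]] [np.float64(179.0), np.float64(282.0), np.float64(176.0), np.float64(285.0)]
```

```bash
cat >> h.py <<'E'
BX,BY,YAW=568.1,-66.3,0.066
def box(x,y,z):
    c,s=np.cos(YAW),np.sin(YAW); return np.array([BX+c*x-s*y,BY+s*x+c*y,z])
def ori(yaw,tilt=0):  # tilt: body leans towards box +x
    M=R.from_euler("z",YAW)*R.from_euler("y",tilt)*R.from_euler("z",-YAW)*R.from_euler("z",yaw)*R.from_euler("x",np.pi)
    return M.as_euler("xyz").tolist()
E
python3 - <<'E'
from h import *
for nm,p,ys in [("on",box(-120,0,153),[YAW-1.047]),("off",box(-120,0,153),[YAW]),("handle",box(-19,0,191),[YAW+np.pi/2]),("up",box(131,0,279),[YAW+np.pi/2]),("upTilt",box(131,0,279),[YAW+np.pi/2]),("filt",box(20,0,142),[YAW]),("filtup",box(20,0,330),[YAW]),("pan",[586,306,260],[YAW,-.0])]:
    for y in ys:
        for k in (0,np.pi,-np.pi):
            q=robot.inverse_kinematics(list(p),ori(y+k,0.4 if "Tilt" in nm else 0)); print(nm,np.round(p),round(y+k,2),None if q is None else np.round(q,2))
E
```

```text
on [448. -74. 153.] -0.98 [-0.41  0.11  1.79 -0.    1.24  2.14]
on [448. -74. 153.] 2.16 [-0.41  0.11  1.79  0.    1.24 -1.  ]
on [448. -74. 153.] -4.12 [-0.41  0.11  1.79  0.    1.24 -1.  ]
off [448. -74. 153.] 0.07 [-0.41  0.11  1.79 -0.    1.24  1.09]
off [448. -74. 153.] 3.21 [-0.41  0.11  1.79  0.    1.24 -2.05]
off [448. -74. 153.] -3.08 [-0.41  0.11  1.79  0.    1.24 -2.05]
handle [549. -68. 191.] 1.64 [-0.32  0.26  1.51  0.    1.38 -0.39]
handle [549. -68. 191.] 4.78 [-0.32  0.26  1.51  0.    1.38  2.75]
handle [549. -68. 191.] -1.5 [-0.32  0.26  1.51 -0.    1.38  2.75]
up [699. -58. 279.] 1.64 [-0.24  0.51  0.92  0.    1.71 -0.31]
up [699. -58. 279.] 4.78 [-0.24  0.51  0.92  0.    1.71  2.83]
up [699. -58. 279.] -1.5 [-0.24  0.51  0.92 -0.    1.71  2.83]
upTilt [699. -58. 279.] 1.64 None
upTilt [699. -58. 279.] 4.78 None
upTilt [699. -58. 279.] -1.5 None
filt [588. -65. 142.] 0.07 [-0.3   0.36  1.49 -0.    1.29  1.21]
filt [588. -65. 142.] 3.21 [-0.3   0.36  1.49  0.    1.29 -1.94]
filt [588. -65. 142.] -3.08 [-0.3   0.36  1.49  0.    1.29 -1.94]
filtup [588. -65. 330.] 0.07 [-0.3   0.29  1.14 -0.    1.71  1.21]
filtup [588. -65. 330.] 3.21 [-0.3   0.29  1.14  0.    1.71 -1.94]
filtup [588. -65. 330.] -3.08 [-0.3   0.29  1.14  0.    1.71 -1.94]
pan [586 306 260] 0.07 [ 0.31  0.43  1.09 -0.    1.62  1.82]
pan [586 306 260] 3.21 [ 0.31  0.43  1.09  0.    1.62 -1.32]
pan [586 306 260] -3.08 [ 0.31  0.43  1.09  0.    1.62 -1.32]
pan [586 306 260] 0.0 [ 0.31  0.43  1.09 -0.    1.62  1.88]
pan [586 306 260] 3.14 [ 0.31  0.43  1.09  0.    1.62 -1.26]
pan [586 306 260] -3.14 [ 0.31  0.43  1.09  0.    1.62 -1.26]
```

Run:
```python
from h import *
robot.move_linear([136.5,-532.8,330],speed=250)
robot.move_ptp([448,-74,320],ori(YAW-1.047+np.pi))
cam("wrist","w1")
robot.move_linear(list(np.array([470,-40,350])),speed=200)
cam("wrist","w2"); cam("top","top1")
print(robot.current_t())
a=[cv2.imread(f"pics/{n}.png") for n in("w1","w2")]
for n,i in zip(("w1","w2"),a): cv2.imwrite(f"pics/{n}z.png",cv2.resize(i,(768,576)))
```

```text
3.45
```

View pics/w1z.png

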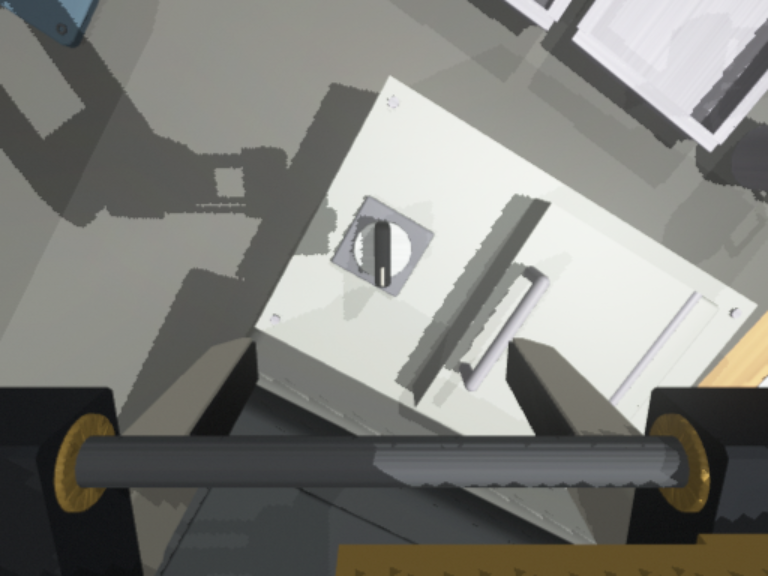

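View pics/w2z.png

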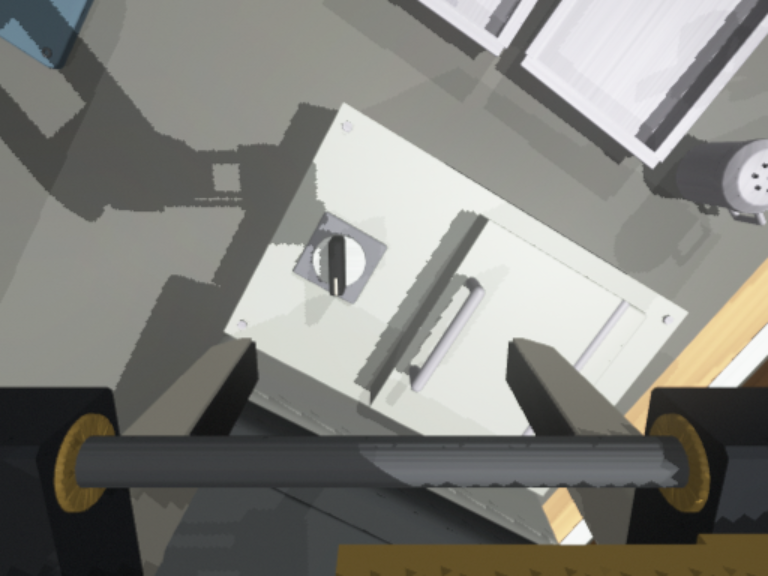

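Run:
```python
from h import *
W=lambda n,u,v:(n,u/1.5-.17,v/1.5-.17)
P={"plate":[(383,246),(339.5,258)],"barend0":[(382,222),(337,236)],"barend1":[(383,287),(336,295)],"hA":[(541,275),(477,287)],"hB":[(472,384),(416,386)],"s0":[(393,102),(347,126)],"s1":[(276,318),(242,323)],"s2":[(735,313),(667,320)]}
c,s=np.cos(YAW),np.sin(YAW)
zs=dict(plate=141,barend0=178,barend1=178,hA=206,hB=206,s0=136,s1=136,s2=136)
for k,(a,b) in P.items():
    p,r=tri([W("w1",*a),W("w2",*b)])
    print(k,p.round(1),np.round(r,1),"at known z:",onz(*W("w1",*a),zs[k]).round(1),onz(*W("w2",*b),zs[k]).round(1))
print(box(-120,0,0),box(-19,45,203),box(-19,-45,203))
```

```text
plate [447.8 -72.2 147.4] [0.1 0.1] at known z: [448.4 -73.2 141. ] [448.1 -73.8 141. ]
barend0 [435.7 -55.7 156.1] [0.1 0.1] at known z: [434.1 -53.1 178. ] [435.3 -51.3 178. ]
barend1 [460.3 -91.4 183.2] [0.5 0.5] at known z: [461.5 -93.  178. ] [460.5 -92.6 178. ]
hA [542.8 -20.2 203.6] [0.3 0.3] at known z: [541.6 -19.9 206. ] [542.3 -20.1 206. ]
hB [ 548.8 -109.9  211.9] [0.4 0.4] at known z: [ 551.2 -111.4  206. ] [ 551.1 -112.5  206. ]
s0 [394.   21.9 133.8] [0.1 0.1] at known z: [394.2  21.7 136. ] [394.1  22.  136. ]
s1 [ 407.5 -170.7  148.1] [0.3 0.3] at known z: [ 407.8 -176.   136. ] [ 406.7 -176.2  136. ]
s2 [726.   42.6 139.4] [0.1 0.1] at known z: [728.7  43.2 136. ] [728.5  42.7 136. ]
[448.36126514 -74.21425133   0.        ] [546.17352273 -22.65106422 203.        ] [ 552.10921123 -112.45511537  203.        ]
```

The two wrist views agree with the overhead fit. The switch axis is about (448,-73.5) with the plate at z≈141–147, the handle middle is about (548,-66.5) at z≈205, and the deck is at 134–136. I'll turn the switch now.

Run:
```python
from h import *
a0=YAW-1.047+np.pi
p=[448.2,-73.6]
robot.move_linear(p+[215],ori(a0),speed=200)
robot.move_gripper(0.5)
print(robot.move_linear(p+[154],speed=100,f_stop=8),robot.current_tcp_pos())
robot.move_gripper(0.0); print("w",robot.current_gripper_width()*93, robot.current_contact_force())
for k in np.linspace(0,1.04,5)[1:]:
    robot.move_linear(p+[154],ori(a0+k),speed=100); print(round(k,2),robot.current_t(),robot.current_ft_torque().__getitem__(2),np.round(robot.current_contact_force(),1),np.round(robot.current_eef_rot(),2))
cam("top","top2")
```

```text
False [448.57137047 -73.75190192 154.40774642]
w 0.3163630964809451 [-0.1056876   0.79560869  0.34838932]
0.26 7.2333 -0.02424442986921846 [ 0.5 -0.1  1. ] [-3.14 -0.    2.42]
0.52 7.6417 0.012760557044341035 [-0.1  0.9 -0.3] [3.14 0.   2.68]
0.78 8.05 0.003090858213101306 [ 0.7 -0.4 -0.3] [ 3.14 -0.    2.94]
1.04 8.4583 0.04901933540549181 [-0.6 -0.5  0.7] [ 3.14  0.   -3.09]
```

Run:
```python
from h import *
cam("wrist","w3"); cam("scene","sc3")
print(robot.current_gripper_width(),robot.current_tcp_pos(),robot.current_eef_rot())
a=cv2.imread("pics/top2.png")[95:265,265:395]; a=cv2.resize(a,None,fx=3,fy=3)
b=cv2.imread("pics/sc3.png")[110:280,60:190]; b=cv2.resize(b,None,fx=3,fy=3)
cv2.imwrite("pics/c3.png",np.hstack([a,b]))
```

```text
0.004966555483074567 [448.20834241 -73.58249014 154.00052606] [ 3.14156078e+00  4.27561563e-05 -3.08548651e+00]
```

View pics/c3.png

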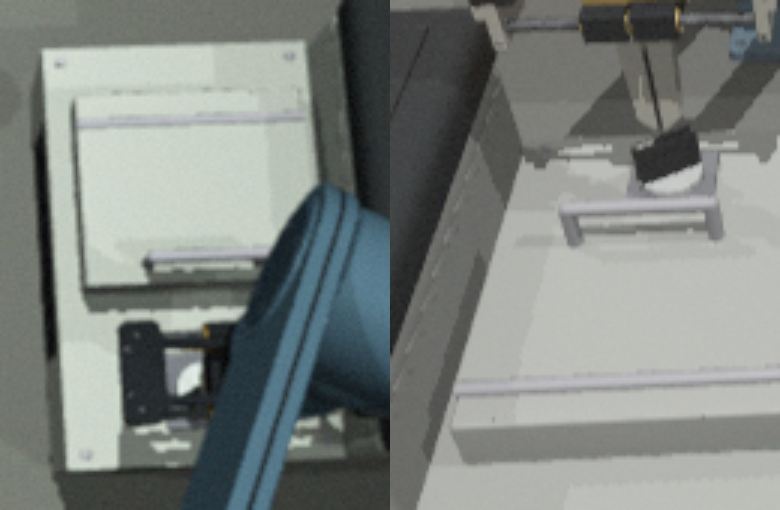

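View pics/w3.png

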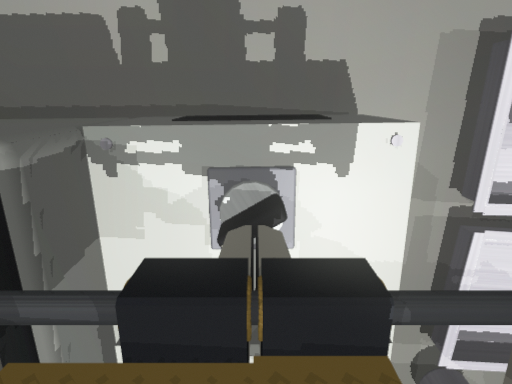

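Run:
```python
from h import *
t=robot.current_tcp_pos()
print(proj("sc3",t),proj("w3",t),proj("w3",[448.3,-73.6,141]),proj("sc3",[448.3,-73.6,141]),proj("sc3",[448.3,-73.6,178]),proj("w3",[448.3,-73.6,178]))
a=cv2.imread("pics/sc3.png")[100:220,80:220]; cv2.imwrite("pics/c4.png",cv2.resize(a,None,fx=5,fy=5,interpolation=cv2.INTER_CUBIC))
a=cv2.imread("pics/w3.png")[150:290,180:330]; cv2.imwrite("pics/c5.png",cv2.resize(a,None,fx=4,fy=4,interpolation=cv2.INTER_CUBIC))
```

```text
[152.7978618  164.43754096] [253.73662914 215.96184955] [253.73317917 209.7418916 ] [153.76396082 169.16194837] [150.92001203 155.55687797] [253.63844162 229.95065081]
```

View pics/c4.png

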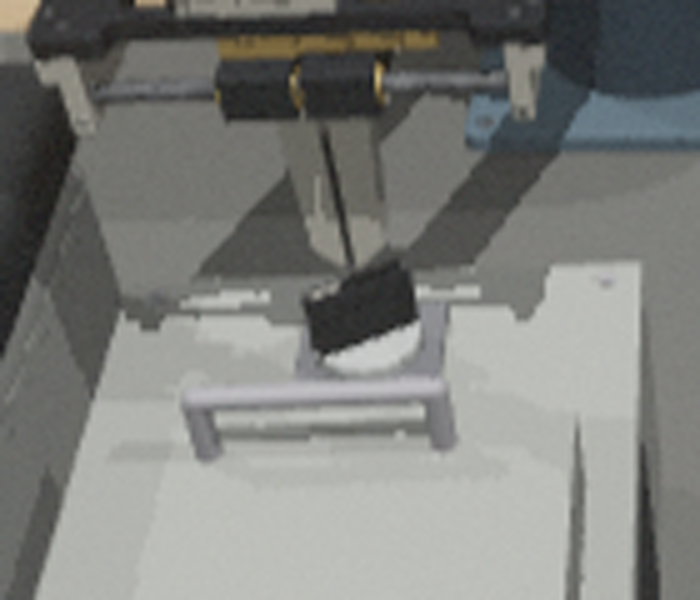

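View pics/c5.png

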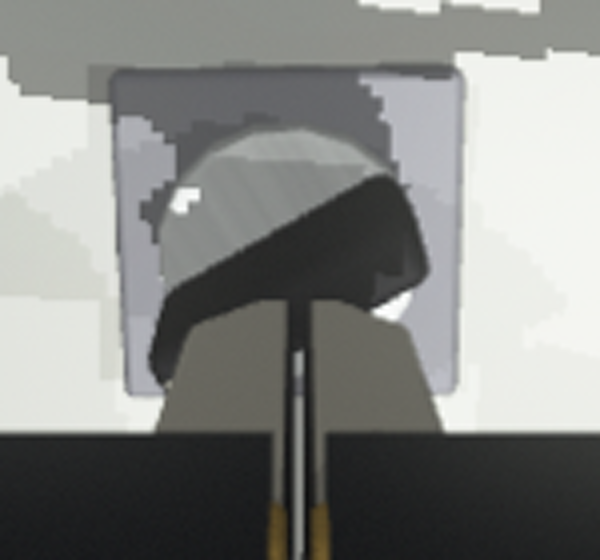

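Run:
```python
from h import *
t=np.array(robot.current_tcp_pos())
for f in ("wrist0","w3"): print(f,load(f)[3],load(f)[3]-(t if f=="w3" else [136.5,-532.8,179.7]))
for z in (154,164,174,178,184): print(z,[ (proj(n,[448.2+dx,-73.6,z])).round(1).tolist() for n in("w3","sc3") for dx in (-7.5,0,7.5)])
print(robot.current_qpos(),robot.current_contact_force(),robot.current_joint_efforts(), robot.current_t())
```

```text
wrist0 [ 210.13530557 -513.33577067  383.56199622] [ 73.63530557  19.46422933 203.86199622]
w3 [372.80727201 -77.27853631 358.62146065] [-75.4010704   -3.69604618 204.6209346 ]
154 [[254.3, 205.4], [253.7, 215.9], [253.1, 226.3], [153.4, 162.2], [152.8, 164.4], [152.2, 166.7]]
164 [[254.3, 210.3], [253.7, 221.3], [253.1, 232.1], [152.6, 158.5], [152.0, 160.8], [151.4, 163.0]]
174 [[254.3, 215.8], [253.7, 227.3], [253.0, 238.5], [151.9, 154.8], [151.2, 157.0], [150.6, 159.3]]
178 [[254.3, 218.1], [253.6, 229.8], [253.0, 241.2], [151.6, 153.3], [150.9, 155.5], [150.3, 157.8]]
184 [[254.3, 221.8], [253.6, 233.8], [253.0, 245.5], [151.1, 151.0], [150.5, 153.3], [149.8, 155.5]]
[-4.09190249e-01  1.05375714e-01  1.79103477e+00  5.03159753e-05
  1.24515826e+00 -2.03610882e+00] [-0.10935402 -0.73281749 -0.57039291] [ 2.07427918e-03 -3.34282386e+01 -2.71368778e+01 -4.56964003e-02
  6.42736978e-02  4.32521116e-02] 8.6083
```

The scene and wrist views both show the closed fingertips above the bar, at about z≈185–190, although the TCP reads 154. The bar hasn't turned. So the real finger ends look about 35 mm short of the reported TCP. I'll check that by touching the bar top gently.

Run:
```python
from h import *
r=robot.move_linear([448.2,-73.6,134],speed=15,f_stop=5)
print(r,robot.current_tcp_pos(),robot.current_contact_force(),robot.current_t())
cam("scene","sc4"); cam("wrist","w4")
a=cv2.imread("pics/sc4.png")[100:220,80:220]; cv2.imwrite("pics/c6.png",cv2.resize(a,None,fx=4,fy=4,interpolation=cv2.INTER_CUBIC))
```

```text
True [448.20891125 -73.60522268 139.29601256] [-0.26296898  0.51936271  4.00238517] 9.55
```

View pics/c6.png

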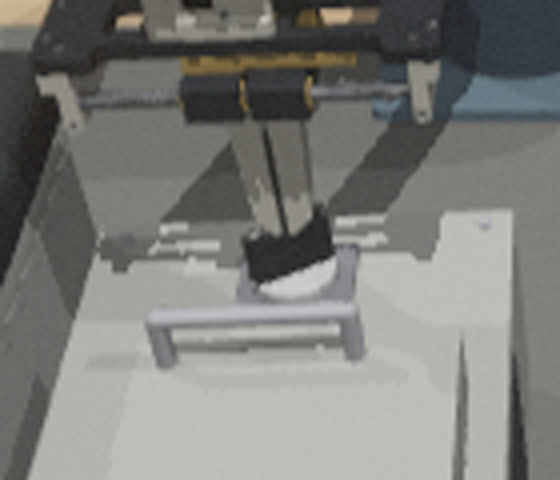

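Run:
```python
from h import *
for (u,v) in [(97.5,131),(186,129),(137,127)]:
    e,d=ray("sc4",u,v); t=(448-e[0])/d[0]; print((e+t*d).round(1))
```

```text
[ 448.  -170.3  239.8]
[448.    7.1 244.6]
[448.  -89.5 249.4]
```

View pics/sc4.png

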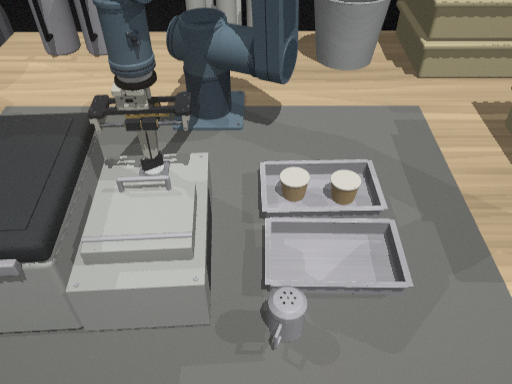

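Contact came at reported z 139.3 against a bar top of 178. The true fingertips are therefore about 38.5 mm behind the reported TCP, and the body bottom is about 62–67 mm above the tips. I'll command by tip height from here on.

```bash
echo 'L=38.5' >> h.py
python3 - <<'E'
from h import *
a0=YAW-1.047+np.pi
p=[448.2,-73.6]
robot.move_linear(p+[200-L],ori(a0),speed=100)
robot.move_gripper(0.5)
print(robot.move_linear(p+[160.5-L],speed=60,f_stop=6),robot.current_tcp_pos())
robot.move_gripper(0.0); print("w mm",robot.current_gripper_width()*93, robot.current_contact_force())
if robot.current_gripper_width()*93>8:
  for k in np.linspace(0,1.05,6)[1:]:
    robot.move_linear(p+[160.5-L],ori(a0+k),speed=100); print(round(k,2),robot.current_t(),robot.current_ft_torque()[2],np.round(robot.current_contact_force(),1))
cam("wrist","w5"); cam("scene","sc5")
b=cv2.imread("pics/sc5.png")[100:220,80:220]; b=cv2.resize(b,None,fx=3.2,fy=3.2); cv2.imwrite("pics/c7.png",np.hstack([b,cv2.imread("pics/w5.png")[:,100:440]]) )
E
```

```text
False [448.39735606 -73.69015287 122.12557636]
w mm 11.757452000383052 [-3.78111166 -1.61376571  2.27752979]
0.21 13.55 -0.10624273247182155 [-3.6 -3.   3.3]
0.42 13.9083 -0.042869017158078136 [-6.  -3.5  4. ]
0.63 14.2667 0.02815842264816987 [-6.1 -4.8  3.8]
0.84 14.625 0.04818050746642341 [-6.4 -6.3  3.4]
1.05 14.9833 -0.03836243072300358 [-6.4 -6.7  3.3]
```

View pics/c7.png

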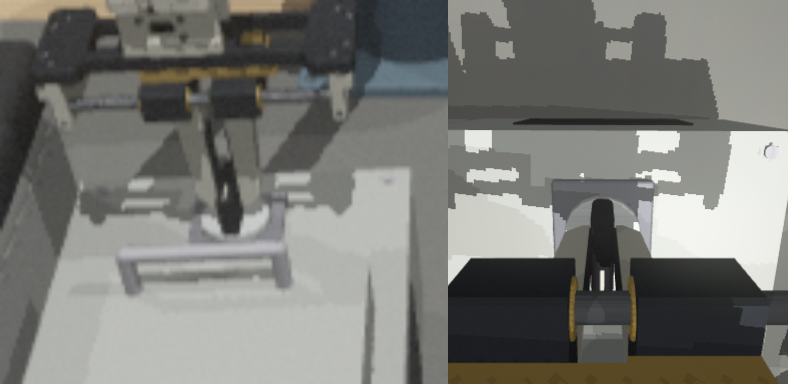

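The switch bar is gripped (11.8 mm) and now lies along the box's x. I'll release it and go look at the handle.

Run:
```python
from h import *
p=[448.2,-73.6]
robot.move_gripper(0.5)
robot.move_linear(p+[215-L],speed=150)
robot.move_linear([548,-66.5,260-L],ori(YAW+np.pi/2),speed=200)
robot.move_gripper(0.6)
cam("wrist","w6"); cam("scene","sc6")
robot.move_linear([548,-106.5,275-L],speed=200)
cam("wrist","w7"); print(robot.current_t())
b=cv2.imread("pics/sc6.png")[100:220,80:220]; b=cv2.resize(b,None,fx=3.2,fy=3.2); cv2.imwrite("pics/c8.png",np.hstack([b,cv2.imread("pics/w7.png")[:,100:440]]) )
cv2.imwrite("pics/w6z.png",cv2.resize(cv2.imread("pics/w6.png"),None,fx=1.5,fy=1.5))
```

```text
19.0167
```

View pics/c8.png

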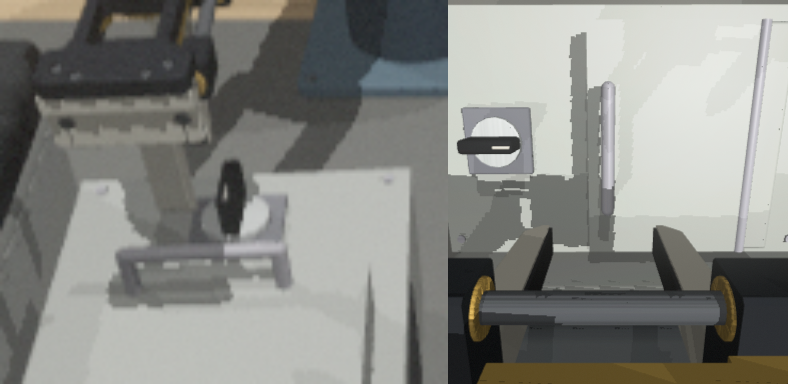

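View pics/w6z.png

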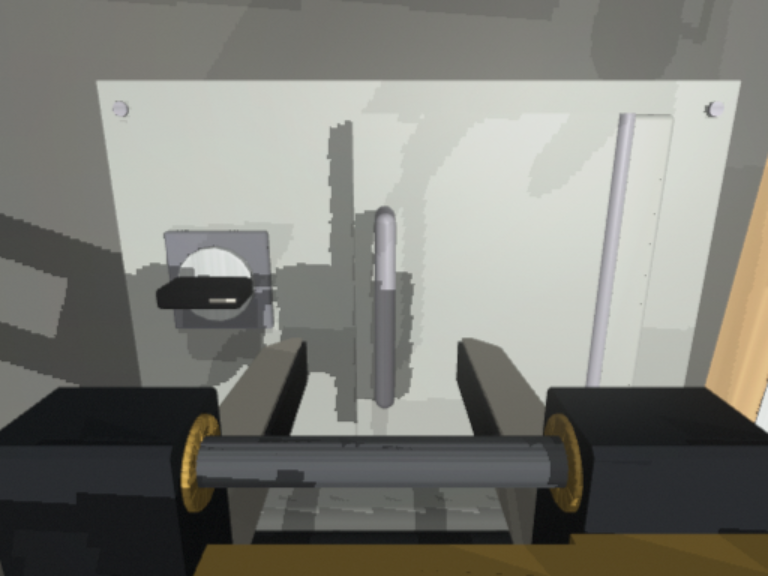

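The switch is off: its bar lies parallel to the box's x. The handle sits centred between the fingers, with its ends at (385,212) and (385,405) in the enlarged picture. I'll grip it and follow the arc.

Run:
```python
from h import *
o=ori(YAW+np.pi/2); D=11
def bar(th):
    a=np.radians(165.4)-th; r=123.0
    return list(box(100+r*np.cos(a),0,172+r*np.sin(a))+[0,0,-D-L])
print([None if robot.inverse_kinematics(bar(t),o) is None else 1 for t in (0,1,1.7,1.85)],bar(0))
robot.move_linear(bar(0)[:2]+[225-L],speed=200)
print(robot.move_linear(bar(0),speed=60,f_stop=6),robot.current_tcp_pos())
robot.move_gripper(0.0); print("w",robot.current_gripper_width()*93,np.round(robot.current_contact_force(),1))
if robot.current_gripper_width()*93>7:
  for th in np.linspace(0,1.85,13)[1:]:
    r=robot.move_linear(bar(th),speed=80,f_stop=35)
    print(round(th,2),r,np.round(robot.current_contact_force(),1),round(robot.current_gripper_width()*93,1))
    if r: break
print(robot.current_t()); cam("scene","sc7"); cam("top","top7")
```

```text
[1, 1, 1, 1] [np.float64(549.1132004694355), np.float64(-67.55495148796125), np.float64(153.50453106390296)]
False [549.19246708 -67.64893601 153.46960391]
w 8.993826090374156 [ 2.6 -0.1 -1.8]
0.15 False [ 1.5 -0.8 -1.8] 8.8
0.31 False [-1.3 -0.7  0.6] 9.0
0.46 False [-5.2 -0.   3.7] 9.1
0.62 False [-8.3 -0.4  7.9] 9.0
0.77 False [-9.1  0.  11.7] 9.0
0.92 False [-3.   0.5 10.4] 8.8
1.08 False [-2.1  0.4  6.8] 9.1
1.23 False [-1.  -0.9  5.1] 9.1
1.39 False [-0.1 -0.7  4.5] 9.1
1.54 False [ 1.4 -1.7  2.5] 9.0
1.7 False [ 1.5 -2.3  2.7] 9.2
1.85 False [ 1.  -2.7  2. ] 8.9
25.5917
```

View pics/sc7.png

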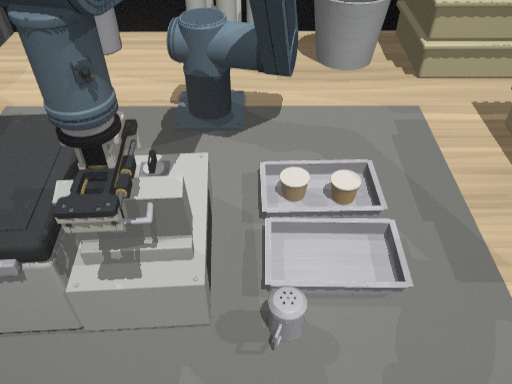

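Run:
```python
from h import *
p=robot.current_tcp_pos()
robot.move_gripper(0.19)
robot.move_linear([p[0],p[1],345-L],speed=150)
t=box(20,0,0)
robot.move_linear([t[0]-50,t[1]-3,345-L],speed=250)
robot.move_linear([t[0]-30,t[1],310-L],ori(YAW+np.pi),speed=250)
robot.move_gripper(1.0)
cam("wrist","w8"); cam("scene","sc8"); cam("top","top8")
robot.move_linear([t[0],t[1],265-L],speed=200)
cam("wrist","w9")
print(robot.current_t(),robot.current_contact_force())
for n in("w8","w9"): cv2.imwrite(f"pics/{n}z.png",cv2.resize(cv2.imread(f"pics/{n}.png"),None,fx=1.5,fy=1.5))
b=cv2.imread("pics/sc8.png")[100:290,60:220]; b=cv2.resize(b,None,fx=2.5,fy=2.5); c=cv2.imread("pics/top8.png")[95:265,265:395]; c=cv2.resize(c,(360,475)); cv2.imwrite("pics/c9.png",np.hstack([b,c]) )
```

```text
31.3 [0.22232455 0.24701628 1.0634072 ]
```

View pics/c9.png

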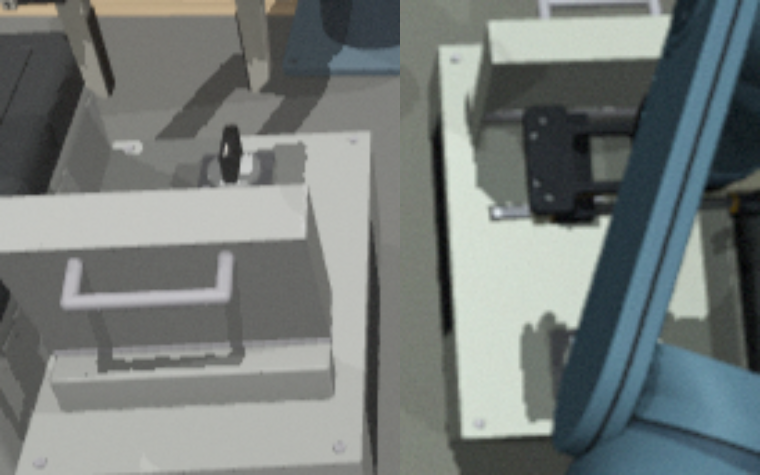

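View pics/w8z.png

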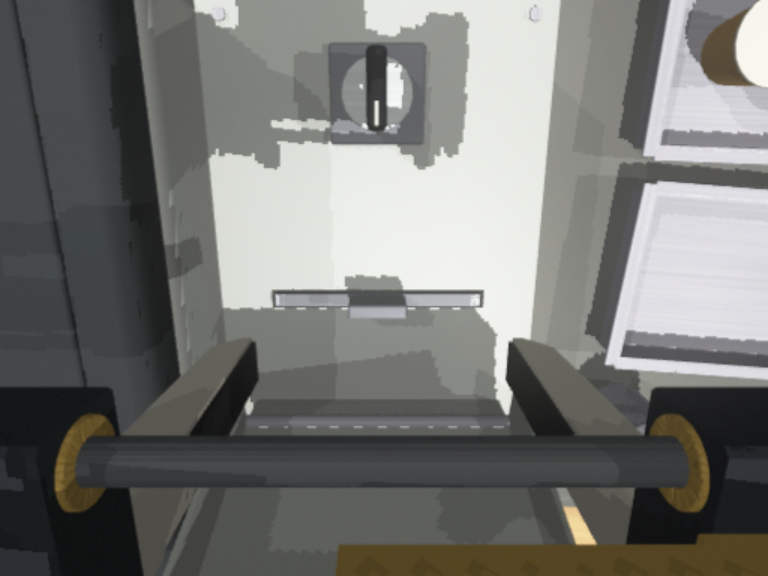

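View pics/w9z.png

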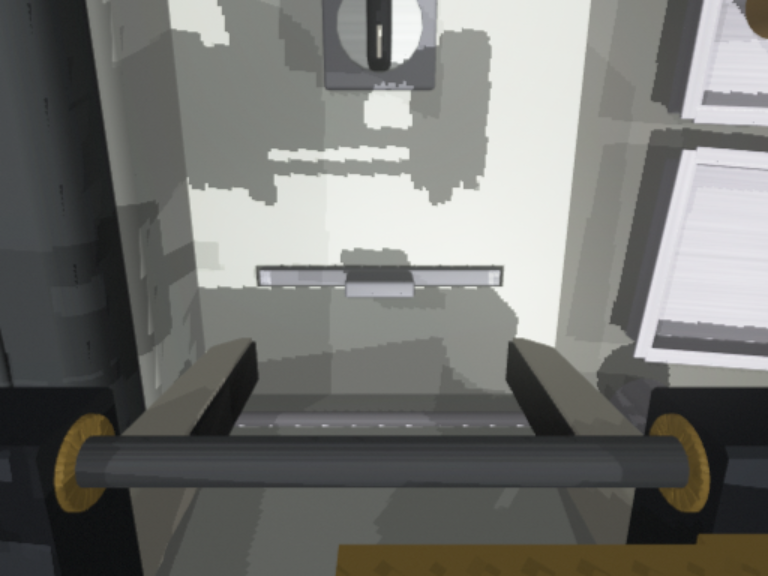

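Run:
```python
from h import *
W=lambda n,u,v:(n,u/1.5-.17,v/1.5-.17)
c,s=np.cos(YAW),np.sin(YAW)
for k,a,b in [("tab",(378,312),(379.5,289.5)),("tabL",(349.5,312),(346,289.5)),("tabR",(406.5,312),(413,289.5)),("pL",(274,298),(258,276)),("pR",(483,298),(502,275.5))]:
    p,r=tri([W("w8",*a),W("w9",*b)]); print(k,p.round(1),np.round(r,1),onz(*W("w9",*b),167 if "t" in k else 138).round(1),onz(*W("w8",*a),167 if "t" in k else 138).round(1))
print(box(20,0,167),box(20,20,167))
print("sw",onz(*W("w9",378,40),178))
```

```text
tab [589.8 -65.3 161.7] [0.2 0.2] [588.3 -65.6 167. ] [588.  -65.1 167. ]
tabL [590.6 -84.6 163.1] [0.1 0.1] [589.5 -84.5 167. ] [589.2 -84.3 167. ]
tabR [589.3 -45.7 159.1] [0.3 0.3] [587.  -46.7 167. ] [586.7 -46.  167. ]
pL [ 594.9 -143.2  129.5] [0.3 0.3] [ 592.8 -141.3  138. ] [ 592.  -141.2  138. ]
pR [585.2  13.6 127. ] [0.1 0.1] [582.5  10.5 138. ] [582.1  11.1 138. ]
[588.05645581 -64.98095811 167.        ] [586.73741392 -45.0245023  167.        ]
sw [462.34236904 -74.37548272 178.        ]
```

The tab is at (588.2,-65.3), with its top at z≈162–167 by triangulation (167 expected). The flap stands open with the filter still seated, and the switch is still off. I'll grip the tab across its 40 mm width, which keeps the gripper body clear of the flap.

Run:
```python
from h import *
p=[588.2,-65.3]; o=ori(YAW+np.pi)
robot.move_gripper(0.75)
print(robot.move_linear(p+[143-L],o,speed=80,f_stop=6),robot.current_tcp_pos())
robot.move_gripper(0.0); print("w",robot.current_gripper_width()*93,np.round(robot.current_contact_force(),1))
if robot.current_gripper_width()*93>35:
  for z in (165,200,285):
    print(robot.move_linear(p+[z-L],speed=60,f_stop=15),np.round(robot.current_contact_force(),1),robot.current_gripper_width()*93)
robot.sleep(0.2)
cam("scene","sc10"); cam("top","top10"); cam("wrist","w10"); print(robot.current_t(),robot.current_tcp_pos())
b=cv2.imread("pics/sc10.png")[60:300,40:220]; b=cv2.resize(b,(360,480)); c=cv2.imread("pics/w10.png"); c=cv2.resize(c,(440,330)); c=np.vstack([c,np.zeros((150,440,3),np.uint8)]); cv2.imwrite("pics/c10.png",np.hstack([b,c]))
```

```text
False [588.59760358 -65.4089878  105.06321165]
w 39.99108956475525 [ 0.6 -0.4  0.8]
False [-0.1 -0.1 -1.1] 39.95374086884895
False [ 0.4  0.6 -1.3] 39.930073013900966
False [-0.   0.  -1.2] 39.46159069605517
37.3333 [588.14888251 -65.29711132 246.38124416]
```

View pics/c10.png

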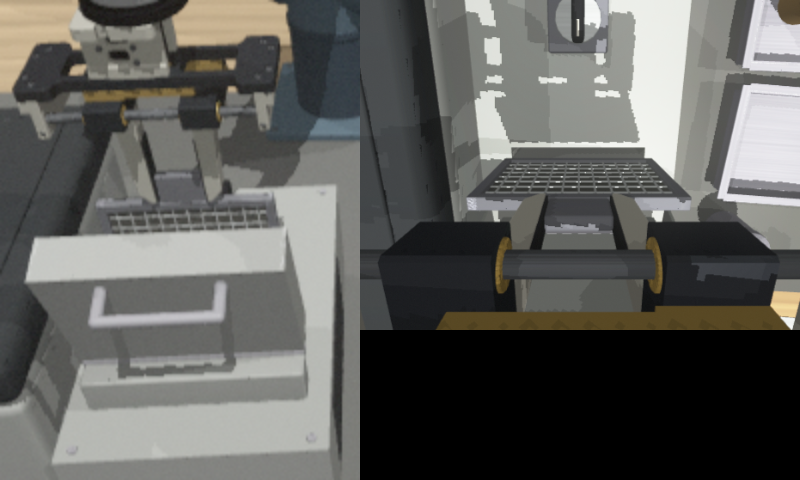

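Run:
```python
from h import *
z=robot.current_tcp_pos()[2]
robot.move_linear([588,306,z],ori(YAW+np.pi),speed=130)
robot.move_linear([586,306,215-L],speed=80)
robot.sleep(0.3)
cam("scene","sc11"); cam("top","top11"); cam("wrist","w11"); print(robot.current_t(),robot.current_tcp_pos(),robot.current_gripper_width()*93)
b=cv2.imread("pics/sc11.png")[130:350,220:440]; cv2.imwrite("pics/sc11z.png",cv2.resize(b,None,fx=2.7,fy=2.7))
c=cv2.imread("pics/sc0.png") if 0 else cv2.imread("pics/scene0.png")[150:350,240:430]; cv2.imwrite("pics/sc0p.png",cv2.resize(c,None,fx=3,fy=3,interpolation=cv2.INTER_CUBIC))
```

```text
41.8167 [586.07408421 306.01638834 176.62746968] 39.484782671923604
```

View pics/sc11z.png

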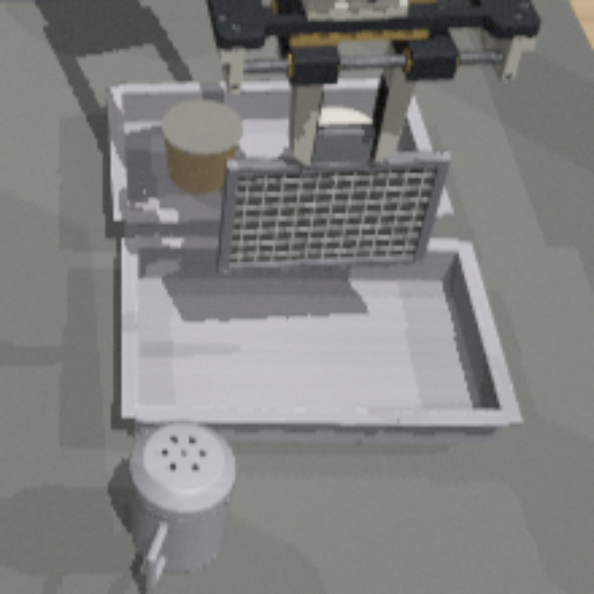

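View pics/top11.png

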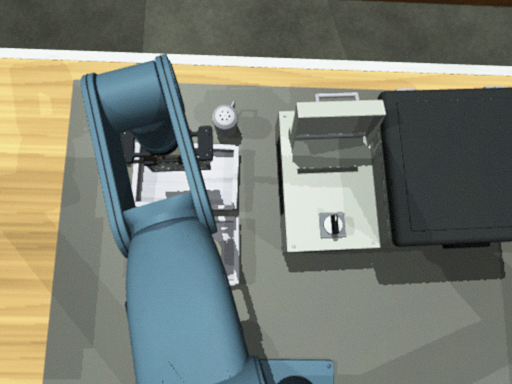

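View pics/w11.png

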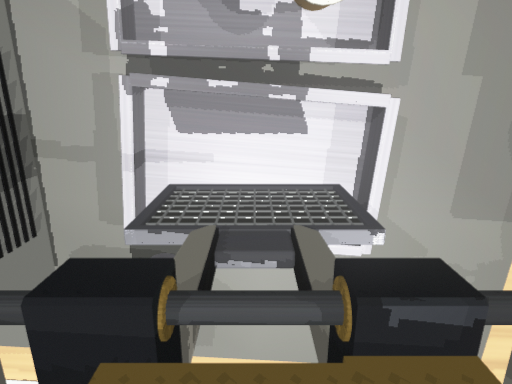

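View pics/sc0p.png

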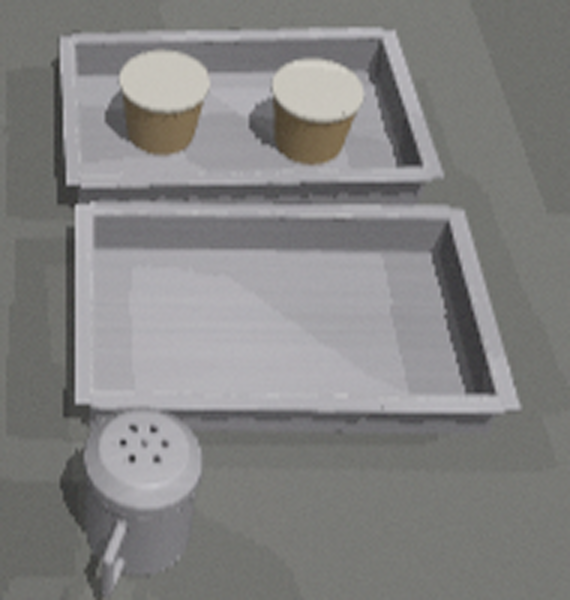

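Run:
```python
from h import *
from scipy.optimize import least_squares
S=lambda u,v:("scene0",240+u/3-.33,150+v/3-.33); Q=lambda u,v:("top0",120+u/2.8-.36,90+v/2.8-.36)
pr=[[Q(326,333),S(463,208)],[Q(30,324),S(463,208)]]
s=[S(78,204),S(463,208),S(518,408),S(78,404)]
t=[Q(326,333),Q(30,324),Q(43,146),Q(331,155)]
pts=np.array([onz(*k,40) for k in s]); print("scene",pts.mean(0),pts.round().tolist())
tr=np.array([tri([a,b])[0] for a,b in zip(s,t)]); print("tri",tr.mean(0),tr.round(1).tolist())
F=[(230,160),(448,153),(430,262),(222,270)]
obs=np.array([[220+u/2.7-.3,130+v/2.7-.3] for u,v in F])
M=np.array([[0,-75,52],[0,75,52],[0,75,-52],[0,-75,-52]])
def f(q):
    return (np.array([proj("sc11",q[:3]+R.from_euler("xyz",q[3:]).apply(m)) for m in M])-obs).ravel()
r=least_squares(f,[586,306,158,0,0,.066]); print(r.x.round(2),r.fun.round(1))
print(f([586,306,159,0,0,.066]).round(1))
W=lambda u,v:("w11",u,v)
ws=[W(121,76),W(398,98),W(370,252),W(130,243)]
print("w11 corners",[onz(*w,40).round().tolist() for w in ws])
```

```text
scene [584.80870726 307.27537907  40.        ] [[495.0, 167.0, 40.0], [498.0, 450.0, 40.0], [674.0, 446.0, 40.0], [672.0, 165.0, 40.0]]
tri [585.49263665 306.59679779  40.82688775] [[495.8, 165.7, 41.1], [498.1, 449.1, 40.1], [674.5, 447.0, 40.5], [673.6, 164.6, 41.6]]
[ 5.7537e+02  3.1235e+02  1.4931e+02  3.0000e-02 -6.0000e-02  2.0000e-02] [-0.5  0.1  0.5 -0.2 -0.7  0.3  0.7 -0.1]
[-1.8  1.6 -0.1  0.6 -3.8 -0.7 -2.6 -0.1]
w11 corners [[497.0, 167.0, 40.0], [500.0, 447.0, 40.0], [672.0, 447.0, 40.0], [679.0, 169.0, 40.0]]
```

Run:
```python
from h import *
robot.sleep(0.5)
c=cam("scene","sc12"); a=cv2.imread("pics/sc11.png"); d=cv2.absdiff(a,c["img"])[130:350,220:440]
print("diff",d.max(),(d>40).sum(),robot.current_gripper_width()*93,np.abs(robot.current_joint_vel()).max(),np.round(robot.current_contact_force(),1),robot.current_t())
cp=[proj("scene0",[734,202,96])]
robot.hand_in()
```

```text
diff 62 39 39.430103672891946 0.001641794414130697 [ 0.3  0.5 -1.7] 42.3667
the job is handed in; nothing more can be done
```

I turned the switch off, swung the flap open to about 1.85 rad and drew the filter from its slot. I handed the job in at 42.4 s with the filter held over the empty pan. No verdict is reported, so what follows are my own checks.

- **Switch and flap:** in the last top view the switch bar lies along the box's x, which is off. The flap stands open past upright.
- **Filter grip:** the gripper read 39.4 mm on the 40 mm tab, with about 1.7 N hanging from it. The joints were practically still, and two pictures about 0.5 s apart differed by little more than noise.
- **Filter position:** the commanded grasp pose puts its centre at about (586, 306, 159) mm. The pan centre measured (585, 307) mm with its rim at about 41 mm. The lower edge is at about 97–107 mm and the tilt about 0.06 rad.
- **Pans, desserts and shaker:** nothing came near them in the moves. By eye they look unshifted in the pictures, but I did not re-measure them.

Three things disagreed or failed:
- **Fingertips:** they end about 38 mm short of the reported TCP. My first grip on the switch closed on nothing above the bar. The pictures and a light touch on the bar top confirmed the offset, and I corrected for it afterwards.
- **Pan size:** the pan rims measured about 282 × 178 mm against the stated 265 × 162 mm, evenly about the centre.
- **Filter fit:** the single-view picture fit placed the filter about 11 mm nearer the robot, 6 mm further left and 10 mm lower than the commanded pose. All of that is within tolerance.

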